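# Pop and open the bearing-cup case

### The arm

A 6-joint arm with a two-finger parallel gripper is mounted at the origin on the work surface. World frame = base frame: x ahead of the robot, y to its left, z up, the work surface at z = 0. Lengths are in m, angles in rad, forces in N, time in s.
With the tool pointing down it reaches from about 0.375 to 0.975 m from the base axis. Payload 3.8 kg.
Tool frame: the origin (TCP) lies on the front face of the gripper's body, between the roots of the fingers; the fingertips stand 73 mm ahead of it and the grasp point (between the pads) lies arm.grip_depth ahead of it (arm.grip_depth is the distance from the TCP to the grasp point, in m); z points along the fingers, y is the line along which they close (so a half turn about z gives the same grasp; the last joint's range is limited). The gripper opens to 85 mm and grips with 20 to 120 N. Pads are 22 mm wide; open, the fingers measure 114 mm over their backs; the gripper's body (76 mm by 85 mm) begins 54 mm behind the grasp point. The pads swing forward as they close: fully open they stand 13 mm farther back than shut.
Start: joints at [1.262, 0.264, 1.604, -0, 1.274, -0.037], TCP at [0.181, 0.65, 0.304] pointing down, gripper open.
Joint ranges: [-2.63, 2.63], [-0.94, 2.18], [0.31, 2.57], [-1.31, 4.45], [0, 2.66], [-2.55, 2.55]. Speed limits (rad/s): [2.57, 2.57, 3.14, 3.14, 3.14, 3.14].

### API

Orientations are given as a rotation vector (axis times angle).
In Python, from bench import arm gives the robot as it stands.
- The arm moves only by the shell command python3 nudge.py 'ROWS'. ROWS is a JSON list of rows, 1 to 12 of them, each an object with the fields ax, ay, az (a rotation vector in rad), tx, ty, tz (the shift in m), finger_gap (the finger opening in m); a field left out counts as zero (the opening has to be given); each row shifts and turns the commanded pose from where the row before left it, along the tool's axes as they then stand; what a row does not reach is not made up. A row lasts 1/12 s, in which the tool goes at most 0.0417 m and 0.125 rad, less where a joint would pass 70% of its speed; a pose out of reach is approached as far as the arm can. The fingers move at their own pace and stop on an object; the grip force is fixed at half the most. Time passes only in rows, so rows that do not move let the fingers close. It prints the time, the measured TCP pose, the force, the opening and the grip force at its end. Input that does not fit is refused with a message, and nothing moves.
- arm.get_state(): the state, without advancing time (a new reading comes with each control period).
- arm.read_camera(name): name is "side" or "top"; returns the picture (480x640x3 uint8, red, green, blue); there is no depth.
- arm.camera_info(name): a dict with "camera_matrix" (3x3 intrinsics, pixels), "k1" (the pictures are not rectified: a ray, as slopes to the right and down, at radius r is drawn at 1 + k1 r^2 times it, then the intrinsics apply), "R" (3x3) and "t" (3): a world point X has camera coordinates R X + t. Camera axes: x right, y down, z forward; pixel columns grow to the right and rows downward; lengths in m; the calibration is good to about 2 mm. A picture is of the moment at which its call begins. camera_info takes no time and is no camera call.
- arm.close_job(): hands the job in; it is judged then, once.
The state is a dict: "time_s": time; "joint_positions": joint angles; "dq": joint speeds; "joint_torque": joint torques, N m; "ee_pos": TCP position; "ee_rot": TCP orientation; "contact_force": force on the tool from outside, world axes, zero at the start; "torque": the same for the moment, N m; "finger_gap": finger opening in m; "finger_force": force on a finger pad.
Only numpy, scipy, OpenCV 4.12 (cv2) and the standard library are available. Lean on these libraries where they do the work, as an engineer would, in place of code of your own. Each camera call takes 0.05 s, during which the arm holds its last target. There are 200 camera calls.

### The job

Open the red steel case on the bench; nothing needs gripping and nothing may be picked up: press the yellow release tab on its front down with a fingertip until the lid springs up a little, take the finger off so that the tab comes back, then push the lid over from the front until it is fully open against its stop. Be gentle: do not shift or lift the case, leave the two bearing cups in it, and do not disturb the other things on the bench.

Things in the scene. Friction and masses are not known exactly. Their poses are not given: they have to be found in the camera images.
- case: Red steel case, loose on the bench (about 2.3 kg), 140 (x) x 200 (y) x 65 mm high without lid, walls 5 mm. Origin: centre of its underside; x points from its front (tab side, nearer the robot) to the hinge side, z up. A steel hook in front of the lid (x -88 to -74 mm, |y| under 15 mm, top at z 83 mm) rocks with the tab and latches the lid's tongue.
- release_tab (a joint): Press angle of the yellow tab, rad: 0 at rest, 0.40 at its stop. It rocks about a pin along case y at case x -83, z 47 mm; its pad goes down when pressed. Spring: 3 N at the pad to start, 4.5 N at 0.16 rad (the lid is let go, pad about 6 mm down), 7 N at the stop (14 mm down). It springs back when let go.
- tab_top (a point): Centre of the top face of the yellow tab's pad, the place to press straight down; the pad is 40 mm (case x) x 56 mm (case y), 6 mm thick, and its centre lies at case x -120, y 0, z 51 mm at rest. Moves with the tab. The hook's post is 35 mm from it towards the lid.
- case_lid (a joint): Opening angle of the red lid, rad: 0 shut and latched, 1.9 fully open, leaning back against its stop. When the tab lets go, a spring lifter raises it to about 0.4 and no farther. The hinge is stiff: 1 to 3 N at the front edge pushes it; let go below about 1.0 rad it sinks back to 0.4, above that it stays where it is left.
- lid_hinge (a point): Middle of the lid's hinge line, at case x 70, y 0, z 66 mm; the axis runs along the case's y. The lid's underside passes through this line.
- lid_front (a point): Tip of the steel tongue in the middle of the lid's front edge, on the underside, 148 mm from the hinge line. The lid is a plate 6 mm thick and 204 mm wide (case y), its front edge 141 mm from the hinge, the tongue 34 mm wide. Moves with the lid.
- cup_a: Steel bearing cup, 32 mm across, 26 mm high, open at the top, loose in the case. Origin: centre of its underside.
- cup_b: A second bearing cup like cup_a, loose in the case.
- ujoint: Bystander: steel universal-joint cross lying flat, 88 mm across, 28 mm high. Origin: centre of its underside.
- flange: Bystander: flat steel ring, 90 mm across, 16 mm high, lying flat. Origin: centre of its underside.
- spray_can: Bystander: upright can with a blue label, 60 mm across, 150 mm high. Origin: centre of its underside.
- screwdriver: Bystander: screwdriver with a red handle, lying along its own x. Origin: on its underside.
- tool_cup: Bystander: open black cup, 76 mm across, 100 mm high. Origin: centre of its underside.

How it is judged:
By the outcome, as a careful person would: the job done as asked, in the order asked, and still so for the second after the job is handed in, with the robot touching nothing.
It also fails if it takes over 45 s, if anything falls off the work surface, if the arm or the gripper's body presses on something with over 40 N, if the wrist force passes 120 N, or if a joint passes its speed limit or range.

## Working session

There is one attempt and no reset: what is moved stays moved. The work goes in short steps, Python scripts to look and compute and a shell command to move; the robot and the scene stay as the last step left them, time stands still between calls to the robot, and variables do not carry over. Pictures are saved under pics/ and viewed, at most 10 in all, crops included, and the job is handed in when it is done.

```bash
ls; mkdir -p pics
python3 - <<'E'
from bench import arm
import cv2
for n in("top","side"):
    cv2.imwrite(f"pics/{n}0.png",arm.read_camera(n)[:,:,::-1]); i=arm.camera_info(n); print(n,i)
s=arm.get_state(); print(s["ee_pos"],s["ee_rot"],s["finger_gap"],arm.grip_depth)
E
```

```text
bench.py
nudge.py
pics
top {'camera_matrix': array([[445.84453577,   0.        , 314.95824785],
       [  0.        , 445.84453577, 238.50576945],
       [  0.        ,   0.        ,   1.        ]]), 'k1': -0.09171973413974843, 'R': array([[-0.00479797, -0.99969243, -0.02433145],
       [-0.9968874 ,  0.00669642, -0.07855366],
       [ 0.07869243,  0.02387882, -0.99661292]]), 't': array([0.01859848, 0.53783624, 1.20740138])}
side {'camera_matrix': array([[443.23351957,   0.        , 315.17924187],
       [  0.        , 443.23351957, 242.85445273],
       [  0.        ,   0.        ,   1.        ]]), 'k1': -0.015639572432306018, 'R': array([[ 0.92180989, -0.38690166, -0.02395075],
       [-0.22327233, -0.47941746, -0.84870982],
       [ 0.31688483,  0.78769664, -0.52831619]]), 't': array([-0.51362762,  0.16238983,  0.81387943])}
[0.18105451 0.6497184  0.30268062] [-0.42555825 -3.11228143  0.00319966] 0.08574660083698958 0.0539
```

View pics/top0.png

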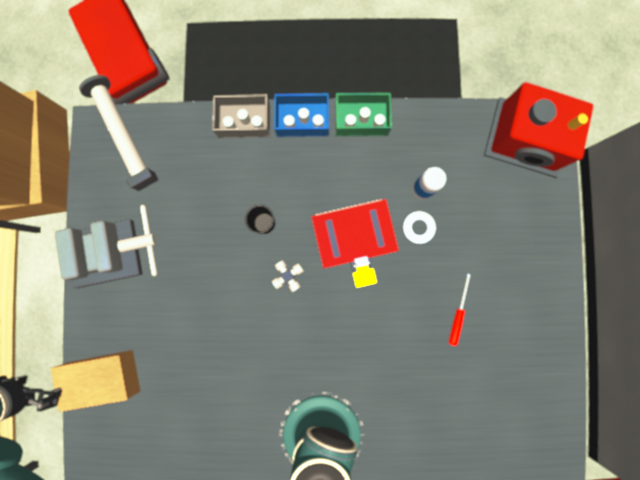

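View pics/side0.png

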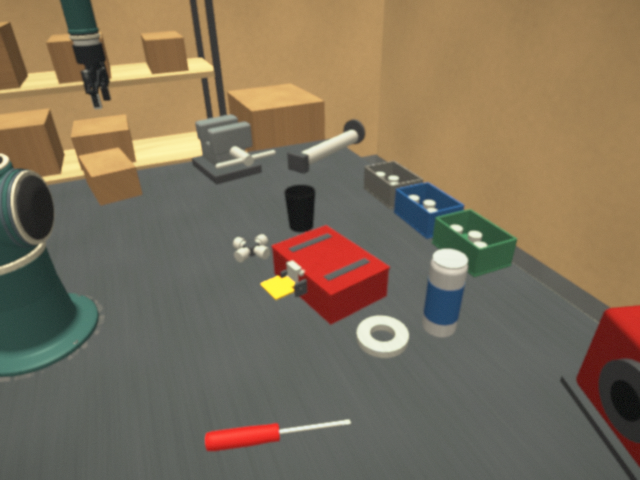

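The top picture shows the shut red case with its lid centred at about (355,234), the yellow tab at (364,275), the flange at (420,227), the ujoint at (288,276) and the can at (432,180). The side picture shows the tab at (281,288). Next I'll measure the case pose.

```bash
cat > h.py <<'E'
import numpy as np, cv2
from bench import arm
from scipy.spatial.transform import Rotation as Rn
def cam(n):
    i=arm.camera_info(n); return i["camera_matrix"],np.array([i["k1"],0,0,0,0]),i["R"],i["t"]
def proj(n,P):
    K,d,R,t=cam(n); return cv2.projectPoints(np.float64(P).reshape(-1,1,3),cv2.Rodrigues(R)[0],t,K,d)[0].reshape(-1,2)
def back(n,uv,z):
    K,d,R,t=cam(n); s=cv2.undistortPoints(np.float64(uv).reshape(-1,1,2),K,d).reshape(-1,2)
    D=np.c_[s,np.ones(len(s))]@R; c=-R.T@t; return c+D*((z-c[2])/D[:,2])[:,None]
def blob(im,lo,hi,near):
    m=cv2.inRange(cv2.cvtColor(im,cv2.COLOR_RGB2HSV),lo,hi); n,l,s,c=cv2.connectedComponentsWithStats(m)
    k=1+np.argmin(np.hypot(*(c[1:]-near).T)+(s[1:,4]<40)*1e3); return (l==k).astype(np.uint8),c[k],s[k]
YL=((22,120,80),(38,255,255)); RD=((0,150,60),(8,255,255))
E
python3 - <<'E'
from h import *
from scipy.optimize import least_squares
T=arm.read_camera("top");S=arm.read_camera("side")
for n,im,nr in(("top",T,(364,275)),("side",S,(281,288))):
    m,c,s=blob(im,*YL,nr); print(n,c,s[4],back(n,[c],.051))
m,c,s=blob(T,*RD,(355,234)); r=cv2.minAreaRect(cv2.findContours(m,0,1)[0][0]); print(c,s)
m=cv2.morphologyEx(m,cv2.MORPH_CLOSE,np.ones((9,9)))
b=cv2.boxPoints(cv2.minAreaRect(cv2.findContours(m,0,1)[0][0])); W=back("top",b,.072); print(b,W)
# fit pose by IoU-like soft silhouettes in both cameras
mt=m; ms,_,_=blob(S,*RD,(330,270)); ms=cv2.morphologyEx(ms,cv2.MORPH_CLOSE,np.ones((13,13)))
def box(p):
    c,s=np.cos(p[2]),np.sin(p[2]); L=[]
    for x in(-70,70):
        for y in(-100,100): L.append((x,y,0))
    for x in(-71,71):
        for y in(-102,102): L+= [(x,y,66),(x,y,72)]
    L=np.array(L)/1e3; return np.c_[p[0]+c*L[:,0]-s*L[:,1],p[1]+s*L[:,0]+c*L[:,1],L[:,2]]
def cost(p):
    e=0
    for n,mm in(("top",mt),("side",ms)):
        q=np.zeros_like(mm); h=cv2.convexHull(np.float32(proj(n,box(p)))).reshape(-1,2)
        cv2.fillPoly(q,[np.int32(np.round((h)*16))],1,shift=4); e+=(q!=mm).sum()
    return e
from scipy.optimize import differential_evolution as DE
c0=W.mean(0); r=DE(cost,[(c0[0]-.03,c0[0]+.03),(c0[1]-.03,c0[1]+.03),(-.5,.5)],seed=1,maxiter=60,popsize=12)
print(r.x,r.fun); p=r.x
for x,y,z in((-.12,0,.051),):
    c,s=np.cos(p[2]),np.sin(p[2]); P=[p[0]+c*x-s*y,p[1]+s*x+c*y,z]; print("tab",P,proj("top",P),proj("side",P))
E
```

```text
top [363.98568019 276.46778043] 419 [[ 0.43307867 -0.11561593  0.051     ]]
side [278.38086957 286.42956522] 575 [[ 0.43249258 -0.12268461  0.051     ]]
[354.52445894 233.26830714] [ 312  200   86   68 3373]
[[310.941   216.24554]
 [386.07498 198.82318]
 [398.0662  250.53537]
 [322.93222 267.95773]] [[ 0.59326721  0.02466883  0.072     ]
 [ 0.63849642 -0.17534664  0.072     ]
 [ 0.50069304 -0.20446047  0.072     ]
 [ 0.45614405 -0.00630332  0.072     ]]
[ 0.54727034 -0.09183674  0.19069191] 1023.0
tab [np.float64(0.4294455420215686), np.float64(-0.11458133432892614), 0.051] [[363.6138433  277.83468886]] [[275.45760829 284.44076775]]
```

```bash
cat >> h.py <<'E'
C=np.array([.547,-.091]); YAW=.21
RC=Rn.from_euler("z",YAW)
def goal(tip,pitch=0):
    "tip in case frame (mm), pitch forward of the fingers from straight down; prints tool-axis moves"
    s=arm.get_state(); R0=Rn.from_rotvec(s["ee_rot"])
    z=np.array([np.sin(pitch),0,-np.cos(pitch)]); y=np.array([0,1.,0]); 
    R1=RC*Rn.from_matrix(np.c_[np.cross(y,z),y,z])
    tcp=np.r_[C,0]+RC.apply(np.array(tip)/1e3)-.073*R1.apply([0,0,1])
    print("tcp",tcp.round(4),"turn",(R0.inv()*R1).as_rotvec().round(3),"move old",R0.inv().apply(tcp-s["ee_pos"]).round(4),"new",R1.inv().apply(tcp-s["ee_pos"]).round(4))
def where():
    s=arm.get_state(); R0=Rn.from_rotvec(s["ee_rot"]); t=s["ee_pos"]+.073*R0.apply([0,0,1])
    print("tip case mm",(RC.inv().apply(t-np.r_[C,0])*1e3).round(1),"F",s["contact_force"].round(2),"q",s["joint_positions"].round(2),"t",s["time_s"])
E
python3 -c "
from h import *
goal((-128,0,150))"
python3 nudge.py '[{"az": -0.12,"tx": -0.02,"ty": -0.04,"finger_gap": 0},{"az": -0.12,"tx": -0.02,"ty": -0.036,"finger_gap": 0},{"az": -0.12,"tx": -0.02,"ty": -0.036,"finger_gap": 0},{"az": -0.12,"tx": -0.02,"ty": -0.036,"finger_gap": 0},{"tx": -0.02,"ty": -0.036,"finger_gap": 0},{"tx": -0.02,"ty": -0.036,"finger_gap": 0}]'
python3 -c "
from h import *
where();goal((-128,0,150))"
```

```text
tcp [ 0.4218 -0.1177  0.223 ] turn [-0.001 -0.    -0.482] move old [-0.4379 -0.6746  0.081 ] new [-0.0754 -0.8009  0.08  ]
time_s: 0.7
ee_pos: [0.2997, 0.436, 0.3038]
ee_rot: [-0.329, 3.124, -0.0]
contact_force: [1.0, 0.8, -0.0]
finger_gap: 0.0122
finger_force: 0.0
tip case mm [-132.   567.   230.8] F [ 1.01  0.83 -0.04] q [ 0.92 -0.01  1.91 -0.    1.24 -0.86] t 0.7
tcp [ 0.4218 -0.1177  0.223 ] turn [-0.  0. -0.] move old [-0.0042 -0.567   0.0808] new [-0.004  -0.567   0.0808]
```

```bash
python3 nudge.py '[{"ty": -0.04,"finger_gap": 0},{"ty": -0.04,"finger_gap": 0},{"ty": -0.04,"finger_gap": 0},{"ty": -0.04,"finger_gap": 0},{"ty": -0.04,"finger_gap": 0},{"ty": -0.04,"finger_gap": 0},{"ty": -0.04,"finger_gap": 0},{"ty": -0.04,"finger_gap": 0},{"ty": -0.04,"finger_gap": 0},{"ty": -0.04,"finger_gap": 0},{"ty": -0.04,"finger_gap": 0},{"ty": -0.04,"finger_gap": 0}]'
python3 nudge.py '[{"ty": -0.04,"tz": 0.02,"finger_gap": 0},{"ty": -0.035,"tz": 0.03,"finger_gap": 0},{"tz": 0.03,"finger_gap": 0},{"finger_gap": 0},{"finger_gap": 0}]'
python3 - <<'E'
from h import *
where();goal((-128,0,75))
T=arm.read_camera("top")[150:330,240:480];S=arm.read_camera("side")[170:350,200:440]
cv2.imwrite("pics/a.png",cv2.resize(np.hstack([T,S])[:,:,::-1],None,fx=1.66,fy=1.66,interpolation=2))
E
```

```text
time_s: 1.7
ee_pos: [0.3983, -0.0338, 0.3041]
ee_rot: [-0.326, 3.124, -0.0]
contact_force: [0.8, 0.5, -0.3]
finger_gap: -0.0002
finger_force: 0.0
time_s: 2.12
ee_pos: [0.4111, -0.0991, 0.2265]
ee_rot: [0.324, -3.12, -0.004]
contact_force: [-0.7, 0.3, 0.4]
finger_gap: -0.0002
finger_force: 0.0
tip case mm [-134.9   20.6  153.5] F [-0.68  0.29  0.4 ] q [-0.3  -0.16  2.2   0.    1.11 -2.07] t 2.1167
tcp [ 0.4218 -0.1177  0.148 ] turn [ 0.003 -0.004 -0.003] move old [-0.007  -0.0206  0.0784] new [-0.0066 -0.0204  0.0785]
```

View pics/a.png

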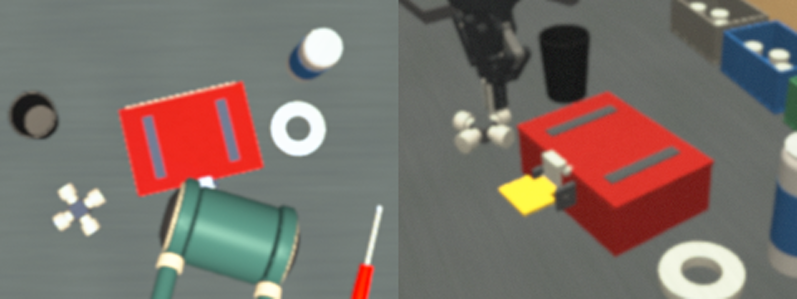

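The fingertips hang ahead of the tab in free air, about 20 mm to its left, and the lid is still shut. I'll centre over the tab and come down.

```bash
python3 nudge.py '[{"tx": -0.007,"ty": -0.0205,"tz": 0.02,"finger_gap": 0},{"tz": 0.03,"finger_gap": 0},{"tz": 0.028,"finger_gap": 0},{"tz": 0.008,"finger_gap": 0},{"finger_gap": 0},{"finger_gap": 0}]'
python3 - <<'E'
from h import *
where()
T=arm.read_camera("top")[200:320,300:460];S=arm.read_camera("side")[210:330,220:380]
cv2.imwrite("pics/b.png",cv2.resize(np.hstack([T,S])[:,:,::-1],None,fx=2.5,fy=2.5,interpolation=2))
E
```

```text
time_s: 2.72
ee_pos: [0.4248, -0.1174, 0.1436]
ee_rot: [-0.328, 3.123, -0.001]
contact_force: [0.5, -0.3, 0.1]
finger_gap: 0.0003
finger_force: 0.0
tip case mm [-124.9   -0.4   70.6] F [ 0.46 -0.31  0.13] q [-0.33 -0.02  2.24  0.    0.92 -2.11] t 2.7167
```

View pics/b.png

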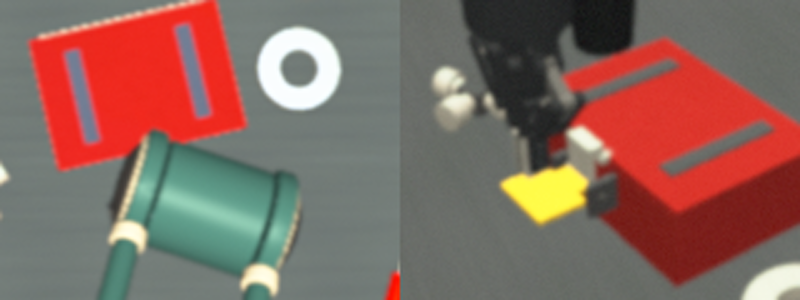

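```bash
python3 nudge.py '[{"tx": 0.004,"tz": 0.008,"finger_gap": 0},{"tz": 0.008,"finger_gap": 0},{"tz": 0.003,"finger_gap": 0},{"tz": 0.002,"finger_gap": 0},{"finger_gap": 0}]'
python3 -c "
from h import *
where()"
python3 nudge.py '[{"tz": 0.002,"finger_gap": 0},{"tz": 0.002,"finger_gap": 0},{"tz": 0.002,"finger_gap": 0},{"finger_gap": 0}]'
python3 -c "
from h import *
where()"
```

```text
time_s: 3.23
ee_pos: [0.4196, -0.1187, 0.1208]
ee_rot: [0.326, -3.124, -0.0]
contact_force: [-0.8, 0.5, 2.7]
finger_gap: -0.0002
finger_force: 0.9
tip case mm [-130.5   -0.5   47.8] F [-0.75  0.51  2.72] q [-0.33  0.01  2.27 -0.    0.87 -2.11] t 3.2333
time_s: 3.57
ee_pos: [0.4198, -0.1186, 0.1149]
ee_rot: [0.326, -3.124, -0.0]
contact_force: [-2.5, 1.0, 3.5]
finger_gap: 0.0
finger_force: 2.2
tip case mm [-130.2   -0.5   41.9] F [-2.53  0.95  3.48] q [-0.33  0.02  2.27 -0.    0.85 -2.11] t 3.5667
```

```bash
python3 nudge.py '[{"tz": 0.002,"finger_gap": 0},{"tz": 0.002,"finger_gap": 0},{"tz": 0.001,"finger_gap": 0},{"finger_gap": 0},{"finger_gap": 0}]'
python3 - <<'E'
from h import *
where()
T=arm.read_camera("top")[200:320,300:460];S=arm.read_camera("side")[210:330,220:380]
cv2.imwrite("pics/c.png",cv2.resize(np.hstack([T,S])[:,:,::-1],None,fx=2.5,fy=2.5,interpolation=2))
E
```

```text
time_s: 3.98
ee_pos: [0.4204, -0.1186, 0.1103]
ee_rot: [-0.326, 3.124, 0.0]
contact_force: [-1.3, 1.2, 5.2]
finger_gap: 0.0
finger_force: 2.7
tip case mm [-129.5   -0.6   37.3] F [-1.28  1.22  5.25] q [-0.33  0.03  2.27  0.    0.84 -2.11] t 3.9833
```

View pics/c.png

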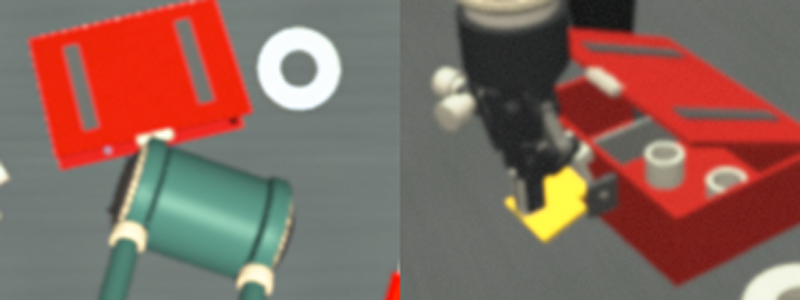

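The lid has sprung up with both cups in place, and the tab is down under the finger. I'll lift off now.

```bash
python3 nudge.py '[{"tz": -0.005,"finger_gap": 0},{"tz": -0.01,"finger_gap": 0},{"tz": -0.02,"finger_gap": 0},{"tx": 0.005,"tz": -0.02,"finger_gap": 0},{"tx": 0.005,"tz": -0.02,"finger_gap": 0},{"finger_gap": 0},{"finger_gap": 0}]'
python3 - <<'E'
from h import *
where();goal((-105,0,105),.5)
print(blob(arm.read_camera("side"),*YL,(281,288))[1:])
E
```

```text
time_s: 4.67
ee_pos: [0.4111, -0.1211, 0.1868]
ee_rot: [-0.325, 3.121, -0.003]
contact_force: [-0.0, 0.5, 0.3]
finger_gap: -0.0
finger_force: 0.0
tip case mm [-138.9   -1.3  113.8] F [-0.01  0.49  0.34] q [-0.34 -0.11  2.23  0.    1.01 -2.12] t 4.6667
tcp [ 0.4101 -0.1202  0.1691] turn [-0.003 -0.497 -0.002] move old [0.0009 0.0011 0.0177] new [0.0092 0.0011 0.0151]
(array([278.41941075, 286.43847487]), array([260, 276,  35,  24, 577], dtype=int32))
```

```bash
python3 nudge.py '[{"ay": -0.1,"finger_gap": 0},{"ay": -0.1,"finger_gap": 0},{"ay": -0.1,"tz": 0.005,"finger_gap": 0},{"ay": -0.1,"tx": 0.004,"tz": 0.005,"finger_gap": 0},{"ay": -0.1,"tx": 0.005,"ty": 0.001,"tz": 0.005,"finger_gap": 0},{"finger_gap": 0},{"finger_gap": 0}]'
python3 - <<'E'
from h import *
where();goal((-77,0,98),.5)
T=arm.read_camera("top")[200:320,300:460];S=arm.read_camera("side")[210:330,220:380]
cv2.imwrite("pics/d.png",cv2.resize(np.hstack([T,S])[:,:,::-1],None,fx=2.5,fy=2.5,interpolation=2))
E
```

```text
time_s: 5.3
ee_pos: [0.4115, -0.0991, 0.1766]
ee_rot: [-0.252, 2.661, 0.038]
contact_force: [0.3, -0.0, 0.2]
finger_gap: 0.0
finger_force: 0.0
tip case mm [-101.2   18.4  111.5] F [ 0.29 -0.02  0.16] q [-0.47 -0.31  2.48  0.46  0.64 -2.55] t 5.3
tcp [ 0.4375 -0.1143  0.1621] turn [-0.026 -0.031 -0.015] move old [-0.0135 -0.0195  0.0235] new [-0.0125 -0.0203  0.0234]
```

View pics/d.png

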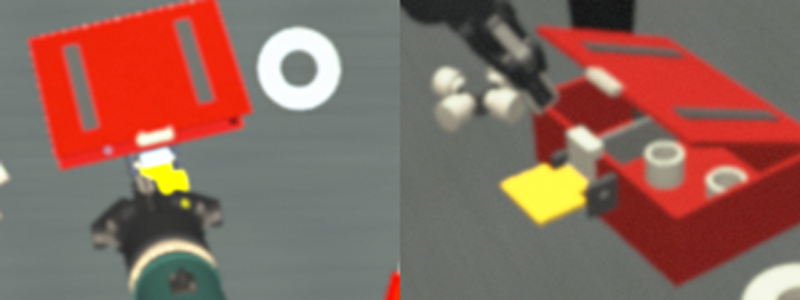

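The finger is just in front of the raised lid, at about (540,95) in the side crop, and the tab is free and back at rest. Joint 6 is at its limit, so the tool sits 18 mm off centre. I'll shift sideways first.

```bash
python3 nudge.py '[{"ty": -0.01,"finger_gap": 0},{"ty": -0.01,"tz": 0.005,"finger_gap": 0},{"tz": 0.005,"finger_gap": 0},{"finger_gap": 0}]'
python3 - <<'E'
from h import *
where();goal((-77,0,98),.5)
E
```

```text
time_s: 5.73
ee_pos: [0.4248, -0.1121, 0.1733]
ee_rot: [-0.241, 2.669, 0.025]
contact_force: [0.1, -0.2, -1.3]
finger_gap: 0.0001
finger_force: 0.0
tip case mm [-91.4   2.2 108. ] F [ 0.08 -0.19 -1.33] q [-0.47 -0.27  2.45  0.45  0.62 -2.55] t 5.7333
tcp [ 0.4375 -0.1143  0.1621] turn [-0.037 -0.038 -0.021] move old [-0.0057 -0.0042  0.0155] new [-0.005  -0.0048  0.0155]
```

```bash
cat >> h.py <<'E'
def tipat(th,ph,over=15,gap=0):
    n=np.array([np.cos(ph),np.sin(ph)]); d=np.array([np.sin(ph),-np.cos(ph)])
    p=np.array([70-148*np.cos(th),66+148*np.sin(th)])-(11+gap)*n+over*d; return (p[0],0,p[1])
def plan(L):
    s=arm.get_state(); P=s["ee_pos"]; R0=Rn.from_rotvec(s["ee_rot"])
    for th,ph,*o in L:
        z=np.array([np.sin(ph),0,-np.cos(ph)]); y=np.array([0,1.,0]); R1=RC*Rn.from_matrix(np.c_[np.cross(y,z),y,z])
        t=tipat(th,ph,*o); Q=np.r_[C,0]+RC.apply(np.array(t)/1e3)-.073*R1.apply([0,0,1])
        print(th,ph,np.round(t),"turn",(R0.inv()*R1).as_rotvec().round(3),"move",R0.inv().apply(Q-P).round(4)); P,R0=Q,R1
E
python3 nudge.py '[{"tx": -0.002,"ty": -0.003,"tz": 0.006,"finger_gap": 0},{"tx": -0.002,"tz": 0.008,"finger_gap": 0},{"finger_gap": 0}]'
python3 -c "
from h import *
where();plan([(.4,.46),(.5,.46),(.6,.46),(.7,.4),(.8,.3),(.9,.2),(1.0,.1),(1.1,0),(1.2,0)])"
```

```text
time_s: 5.98
ee_pos: [0.4349, -0.1114, 0.1624]
ee_rot: [-0.239, 2.671, 0.023]
contact_force: [0.0, 0.1, -0.4]
finger_gap: 0.0006
finger_force: 0.0
tip case mm [-81.6   0.7  97. ] F [ 0.04  0.13 -0.38] q [-0.46 -0.22  2.44  0.46  0.58 -2.55] t 5.9833
0.4 0.46 [-70.   0. 105.] turn [-0.037 -0.001 -0.023] move [-0.0145 -0.0032 -0.002 ]
0.5 0.46 [-63.   0. 119.] turn [0. 0. 0.] move [-0.0117  0.     -0.0091]
0.6 0.46 [-55.   0. 131.] turn [0. 0. 0.] move [-0.0125 -0.     -0.0079]
0.7 0.4 [-47.   0. 143.] turn [0.   0.06 0.  ] move [-0.0167  0.     -0.0071]
0.8 0.3 [-39.   0. 155.] turn [0.  0.1 0. ] move [-0.0193  0.     -0.0069]
0.9 0.2 [-30.   0. 165.] turn [ 0.   0.1 -0. ] move [-0.0193 -0.     -0.0069]
1.0 0.1 [-19.   0. 175.] turn [-0.   0.1 -0. ] move [-0.0193  0.     -0.0069]
1.1 0 [ -8.   0. 183.] turn [0.  0.1 0. ] move [-0.0193 -0.     -0.0069]
1.2 0 [  5.   0. 189.] turn [0. 0. 0.] move [-0.0135 -0.     -0.006 ]
```

Now the contact and the first stage of the push, split into small steps for gentleness.

```bash
python3 nudge.py '[{"tx": -0.005,"ty": -0.001,"finger_gap": 0},{"tx": -0.005,"tz": -0.001,"finger_gap": 0},{"tx": -0.004,"tz": -0.001,"finger_gap": 0},{"tx": -0.004,"tz": -0.003,"finger_gap": 0},{"tx": -0.004,"tz": -0.003,"finger_gap": 0},{"tx": -0.004,"tz": -0.003,"finger_gap": 0},{"tx": -0.004,"tz": -0.003,"finger_gap": 0},{"tx": -0.004,"tz": -0.003,"finger_gap": 0},{"tx": -0.004,"tz": -0.003,"finger_gap": 0},{"finger_gap": 0}]'
python3 - <<'E'
from h import *
where();plan([(.6,.46),(.7,.4),(.8,.3)])
T=arm.read_camera("top")[200:320,300:460];S=arm.read_camera("side")[210:330,220:380]
print(blob(arm.read_camera("side"),*YL,(281,288))[1:])
cv2.imwrite("pics/e.png",cv2.resize(np.hstack([T,S])[:,:,::-1],None,fx=2.5,fy=2.5,interpolation=2))
E
```

```text
time_s: 6.82
ee_pos: [0.4603, -0.1076, 0.2]
ee_rot: [-0.24, 2.668, 0.021]
contact_force: [-1.0, 0.0, 0.3]
finger_gap: 0.0002
finger_force: 0.3
tip case mm [-55.7  -1.  134.7] F [-1.02  0.04  0.35] q [-0.42 -0.23  2.37  0.39  0.64 -2.44] t 6.8167
0.6 0.46 [-55.   0. 131.] turn [-0.039  0.002 -0.022] move [ 0.001  -0.0017  0.0033]
0.7 0.4 [-47.   0. 143.] turn [0.   0.06 0.  ] move [-0.0167  0.     -0.0071]
0.8 0.3 [-39.   0. 155.] turn [0.  0.1 0. ] move [-0.0193  0.     -0.0069]
(array([278.41594454, 286.40034662]), array([260, 276,  35,  24, 577], dtype=int32))
```

View pics/e.png

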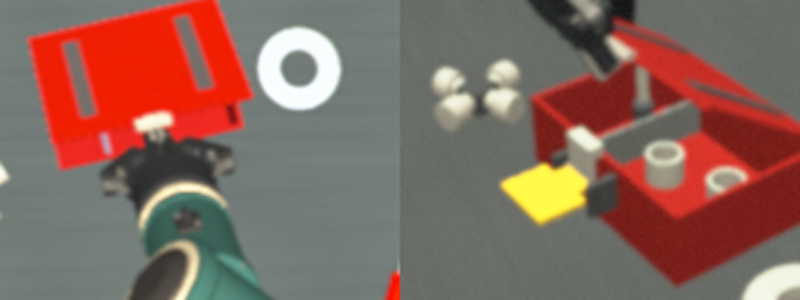

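The finger is under the tongue and has pushed the lid to about 0.6 rad with roughly 1 N. The tab's centroid in the image is unchanged, so the case hasn't moved.

```bash
python3 nudge.py '[{"ay": 0.03,"tx": -0.007,"ty": -0.001,"tz": -0.002,"finger_gap": 0},{"ay": 0.03,"tx": -0.008,"tz": -0.002,"finger_gap": 0},{"ay": 0.05,"tx": -0.01,"tz": -0.003,"finger_gap": 0},{"ay": 0.05,"tx": -0.01,"tz": -0.003,"finger_gap": 0},{"ay": 0.05,"tx": -0.01,"tz": -0.003,"finger_gap": 0},{"ay": 0.05,"tx": -0.01,"tz": -0.003,"finger_gap": 0},{"ay": 0.05,"tx": -0.01,"tz": -0.003,"finger_gap": 0},{"ay": 0.05,"tx": -0.01,"tz": -0.003,"finger_gap": 0},{"finger_gap": 0}]'
python3 - <<'E'
from h import *
where();plan([(1.0,.1),(1.1,0),(1.2,0),(1.3,0),(1.4,0),(1.5,0),(1.6,0,20)])
print(blob(arm.read_camera("side"),*YL,(281,288))[1:])
E
```

```text
time_s: 7.72
ee_pos: [0.5258, -0.0962, 0.2437]
ee_rot: [-0.266, 3.025, -0.025]
contact_force: [-0.1, -0.6, 0.7]
finger_gap: -0.0001
finger_force: 0.1
tip case mm [-14.4  -2.8 171.1] F [-0.14 -0.61  0.66] q [-0.24 -0.01  2.03  0.02  1.02 -1.99] t 7.7167
1.0 0.1 [-19.   0. 175.] turn [-0.029  0.002 -0.033] move [ 0.0045  0.0005 -0.004 ]
1.1 0 [ -8.   0. 183.] turn [0.  0.1 0. ] move [-0.0193 -0.     -0.0069]
1.2 0 [  5.   0. 189.] turn [0. 0. 0.] move [-0.0135 -0.     -0.006 ]
1.3 0 [ 19.   0. 194.] turn [0. 0. 0.] move [-0.014  -0.     -0.0047]
1.4 0 [ 34.   0. 197.] turn [0. 0. 0.] move [-0.0144  0.     -0.0032]
1.5 0 [ 49.   0. 199.] turn [0. 0. 0.] move [-0.0147 -0.     -0.0018]
1.6 0 [ 63.   0. 194.] turn [0. 0. 0.] move [-0.0148 -0.      0.0047]
(array([278.41623489, 286.43350604]), array([260, 276,  35,  24, 579], dtype=int32))
```

```bash
python3 nudge.py '[{"ay": 0.05,"tx": -0.01,"tz": -0.003,"finger_gap": 0},{"ay": 0.05,"tx": -0.01,"tz": -0.003,"finger_gap": 0},{"tx": -0.01,"tz": -0.003,"finger_gap": 0},{"tx": -0.01,"tz": -0.003,"finger_gap": 0},{"tx": -0.01,"tz": -0.002,"finger_gap": 0},{"tx": -0.01,"finger_gap": 0},{"tx": -0.01,"finger_gap": 0},{"tx": -0.01,"finger_gap": 0},{"finger_gap": 0}]'
python3 - <<'E'
from h import *
where()
print(blob(arm.read_camera("side"),*YL,(281,288))[1:])
T=arm.read_camera("top")[200:320,300:460];S=arm.read_camera("side")[180:300,240:400]
cv2.imwrite("pics/f.png",cv2.resize(np.hstack([T,S])[:,:,::-1],None,fx=2.5,fy=2.5,interpolation=2))
E
```

```text
time_s: 8.52
ee_pos: [0.6031, -0.0821, 0.2577]
ee_rot: [-0.271, 3.124, -0.038]
contact_force: [0.5, -0.3, 0.1]
finger_gap: -0.0
finger_force: 0.0
tip case mm [ 56.9  -4.8 184.7] F [ 0.47 -0.28  0.13] q [-0.17  0.17  1.81 -0.02  1.16 -1.9 ] t 8.5167
(array([278.39652174, 286.45391304]), array([260, 276,  35,  24, 575], dtype=int32))
```

View pics/f.png

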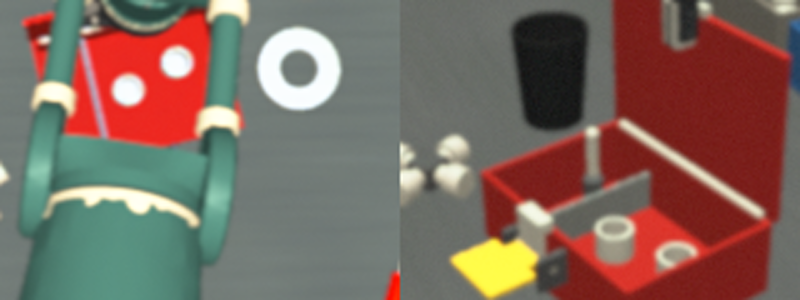

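The lid is about upright with the finger on its inner face, and the cups and tab are unmoved. I'll push on towards the stop.

```bash
python3 nudge.py '[{"tx": -0.008,"finger_gap": 0},{"tx": -0.008,"finger_gap": 0},{"tx": -0.008,"finger_gap": 0},{"tx": -0.006,"finger_gap": 0},{"tx": -0.004,"finger_gap": 0},{"tx": -0.002,"finger_gap": 0},{"finger_gap": 0}]'
python3 -c "
from h import *
where()"
python3 nudge.py '[{"tx": -0.002,"finger_gap": 0},{"tx": -0.002,"finger_gap": 0},{"finger_gap": 0}]'
python3 -c "
from h import *
where()"
```

```text
time_s: 9.25
ee_pos: [0.6373, -0.0761, 0.2578]
ee_rot: [-0.271, 3.126, -0.038]
contact_force: [-0.1, -1.2, 0.9]
finger_gap: 0.0
finger_force: 0.0
tip case mm [ 91.5  -6.  184.8] F [-0.08 -1.22  0.91] q [-0.15  0.23  1.73 -0.02  1.17 -1.88] t 9.25
time_s: 9.5
ee_pos: [0.6408, -0.0755, 0.2579]
ee_rot: [-0.271, 3.126, -0.038]
contact_force: [0.6, 0.4, 0.3]
finger_gap: 0.0003
finger_force: 0.0
tip case mm [ 95.   -6.1 184.9] F [0.56 0.44 0.27] q [-0.15  0.24  1.73 -0.02  1.17 -1.88] t 9.5
```

```bash
for i in 1; do python3 nudge.py '[{"tx": -0.002,"finger_gap": 0},{"tx": -0.002,"finger_gap": 0}]'; done
python3 nudge.py '[{"tx": -0.002,"finger_gap": 0}]'; python3 nudge.py '[{"tx": -0.001,"finger_gap": 0}]'
python3 - <<'E'
from h import *
where()
print(blob(arm.read_camera("side"),*YL,(281,288))[1:])
S=arm.read_camera("side")[140:320,240:480]
cv2.imwrite("pics/g.png",cv2.resize(S[:,:,::-1],None,fx=3,fy=3,interpolation=2))
E
```

```text
time_s: 9.67
ee_pos: [0.6445, -0.0748, 0.2578]
ee_rot: [-0.271, 3.127, -0.038]
contact_force: [-0.6, -0.3, 0.4]
finger_gap: -0.0002
finger_force: 0.1
time_s: 9.75
ee_pos: [0.6466, -0.0744, 0.2578]
ee_rot: [-0.271, 3.127, -0.038]
contact_force: [-0.5, -0.6, 0.1]
finger_gap: -0.0002
finger_force: 0.1
time_s: 9.83
ee_pos: [0.6477, -0.0742, 0.2578]
ee_rot: [-0.271, 3.127, -0.038]
contact_force: [-1.0, -0.6, -0.4]
finger_gap: -0.0001
finger_force: 0.7
tip case mm [102.   -6.4 184.8] F [-1.02 -0.6  -0.41] q [-0.14  0.25  1.71 -0.02  1.17 -1.88] t 9.8333
(array([278.39130435, 286.44869565]), array([260, 276,  35,  24, 575], dtype=int32))
```

View pics/g.png

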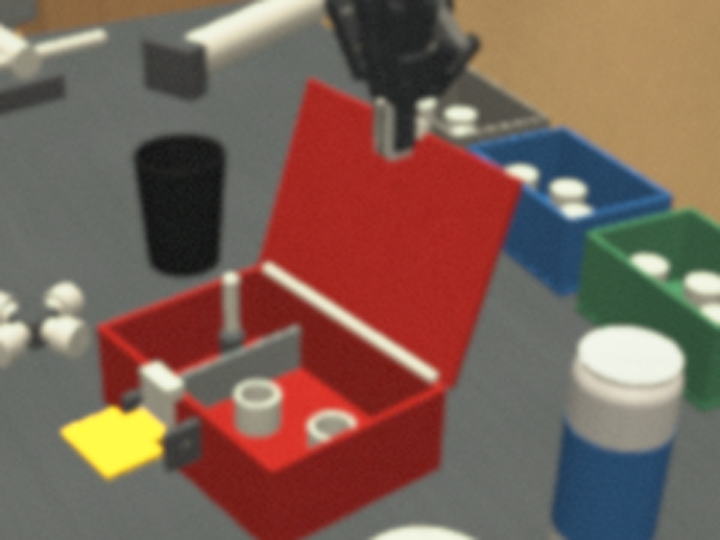

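The lid leans back with its top corners at image (344,167) and (413,201), nearly at the stop. I'll push in 1 mm steps until the force rises.

```bash
python3 - <<'E'
from h import *
for th in(1.75,1.8,1.85,1.9):
    P=[np.r_[C,0]+RC.apply([.07-.141*np.cos(th),y,.066+.141*np.sin(th)]) for y in(.102,-.102)]; print(th,proj("side",P).round(1).tolist())
E
for i in 1; do python3 nudge.py '[{"tx": -0.001,"finger_gap": 0},{"tx": -0.001,"finger_gap": 0}]'; done
python3 nudge.py '[{"tx": -0.001,"finger_gap": 0},{"finger_gap": 0}]'|grep -e force -e pos; python3 nudge.py '[{"tx": -0.001,"finger_gap": 0},{"finger_gap": 0}]'|grep -e force -e pos
```

```text
1.75 [[334.7, 164.6], [404.4, 199.1]]
1.8 [[337.4, 164.5], [407.1, 198.8]]
1.85 [[340.0, 164.5], [409.8, 198.7]]
1.9 [[342.5, 164.7], [412.4, 198.7]]
time_s: 10.1
ee_pos: [0.6483, -0.0741, 0.2575]
ee_rot: [0.272, -3.129, 0.038]
contact_force: [-6.5, -1.4, 3.1]
finger_gap: 0.0
finger_force: 3.8
ee_pos: [0.6487, -0.0741, 0.2575]
contact_force: [-7.0, -0.5, 4.2]
finger_force: 4.2
ee_pos: [0.6494, -0.0739, 0.2573]
contact_force: [-7.4, -1.1, 3.8]
finger_force: 4.4
```

The force rose to about 7 N and the motion stalled, so the lid is on its stop. I'll back off and retreat upwards.

```bash
python3 nudge.py '[{"tx": 0.005,"finger_gap": 0},{"tx": 0.01,"finger_gap": 0},{"tx": 0.02,"finger_gap": 0},{"tx": 0.02,"tz": -0.02,"finger_gap": 0},{"tx": 0.02,"tz": -0.04,"finger_gap": 0},{"tx": 0.02,"tz": -0.04,"finger_gap": 0},{"tx": 0.02,"finger_gap": 0},{"finger_gap": 0},{"finger_gap": 0}]'
python3 - <<'E'
from h import *
where()
T=arm.read_camera("top");S=arm.read_camera("side")
print(blob(S,*YL,(281,288))[1:])
v=np.hstack([T[130:350,220:490],S[140:360,200:470]])
cv2.imwrite("pics/k.png",cv2.resize(v[:,:,::-1],None,fx=1.48,fy=1.48,interpolation=2))
E
```

```text
time_s: 11.18
ee_pos: [0.5399, -0.0908, 0.3531]
ee_rot: [-0.27, 3.124, -0.039]
contact_force: [-0.1, 0.4, -0.4]
finger_gap: 0.0001
finger_force: 0.0
tip case mm [-6.700e+00 -1.000e-01  2.802e+02] F [-0.13  0.44 -0.44] q [-0.2  -0.01  1.82 -0.02  1.32 -1.94] t 11.1833
(array([278.39130435, 286.44869565]), array([260, 276,  35,  24, 575], dtype=int32))
```

View pics/k.png

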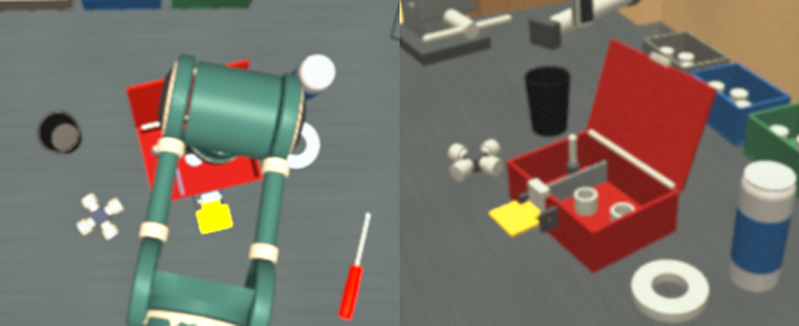

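The lid stays fully open, with its corner at (345,167) as it was on the stop. The cups, case and bystanders are undisturbed and the arm is clear.

```bash
python3 -c "
from bench import arm
print(arm.close_job())"
```

```text
the job is handed in; nothing more can be done
None
```

The case is open and the job is handed in: I pressed and released the tab, then pushed the lid back to its stop at about 1.9 rad. The case, cups and bystanders look undisturbed, and the arm took about 11 s of the 45 s allowed.

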